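Seat the control dial on its charging dock and hold it down to pair

TASK

Take the cordless control dial by its knob and set it upright on its white charging dock: feel for the dock's centring pin, which the dial itself hides, by sliding the dial along the dock's dark slot until it drops onto the pin. Then press the dial down so that the sprung plate under it goes fully down, and finish while still holding it pressed down - do not let go, because it pairs only while held. Leave the other things on the desk where they are.

Things in the scene. Friction and masses are not known exactly. Their poses are not given: they have to be found in the camera images.
- dial_grip (a point): Loose cordless control dial, 0.14 to 0.24 kg: black round puck 76 mm across, 26 mm high, with a ridged aluminium knob 34 mm across on its centre, 26 to 58 mm above its underside. This point: on its axis, 42 mm above its underside, half-way up the knob; grip the knob here from above, any yaw. z up. In its underside's middle: a blind round socket 17 mm across, 20 mm deep. Starts on the table.
- dock: Charging dock, white and round, 120 mm across, top at 16 mm, fixed to the table. Origin: centre of its underside, on the table; z up; x along the dark slot (the small green lamp is on the -x side of the rim). On it a grey sprung plate, 86 mm across, its top 23 mm above the table when up.
- dock_slot (a point): Middle of the dark slot, 23 mm above the dock's underside, axes as the dock's. A rigid steel pin 12 mm across, tapering over its last 4 mm to 6 mm at the tip, stands up through the slot to 33 mm above the table: always on the slot's centre line (dock x), anywhere from -8 to +8 mm along it. Underside of the dial: 33 mm up if lying on the pin's tip, 23 mm once dropped over it, 17 mm pressed home.
- dock_plate (a joint): Sprung plate of the dock, m: 0 up, 0.006 fully down. It starts to move at 3.6 N in total (the dial's own weight is too little) and takes about 7.2 N at the bottom; it springs up again when let go.
- stapler: bystander, to be left alone: red stapler, 34 x 144 x 44 mm; origin at the centre of its underside.
- eraser: bystander, to be left alone: white and blue eraser, 20 x 43 x 12 mm; origin at the centre of its underside.
- lead_box: bystander, to be left alone: flat black box, 50 x 74 x 16 mm; origin at the centre of its underside.
Things that resemble listed ones, but are neither listed nor needed, are in the scene too. Leave any green or turquoise look-alike of the part that bears dial_grip alone.

How it is judged:
On the way, in this order (a step that is already met when the one before it is completed fails the run):
1. the dial is lifted clear of the table (height (world z) of dial_grip above 0.085 m and contact force between the fingers and dial above 1 N), for 0.2 s.
2. the dial has dropped over the pin onto the plate (z of dial_grip in the frame of dock below 0.068 m and horizontal distance between dial_grip and dock below 0.014 m and angle between dial_grip's own z axis and vertical below 0.12 rad), for 0.2 s.
At the end, for the whole second after the job is handed in: At the end the dial is over the pin (its axis within 14 mm of the dock's centre, upright within 0.12 rad), its underside no more than 20.5 mm above the table, the sprung plate is held down at least 5 of its 6 mm by the dial, and the fingers still hold the dial, at rest (value of joint dock_plate above 0.005 m and z of dial_grip in the frame of dock below 0.0625 m and horizontal distance between dial_grip and dock below 0.014 m and angle between dial_grip's own z axis and vertical below 0.12 rad and contact force between the fingers and dial above 1 N and contact force between dial and dock_plate above 2 N and linear speed of dial below 0.02 m/s); the arm keeps its last pose, push and grip.
It fails at once if the red stapler is moved by more than 30 mm (distance of stapler from where it was at the start of the episode above 0.03 m).
It fails at once if the white and blue eraser is moved by more than 30 mm (distance of eraser from where it was at the start of the episode above 0.03 m).
It fails at once if the flat black box is moved by more than 30 mm (distance of lead_box from where it was at the start of the episode above 0.03 m).
It also fails if it takes over 42 s, if anything falls off the work surface, if the arm or the gripper's body presses on something with over 40 N, if the wrist force passes 120 N, or if a joint passes its speed limit or range.

ROBOT

A 7-joint arm with a two-finger parallel gripper is mounted at the origin on a cart in front of the work surface, level with it; the furniture and walls round the work are solid. World frame = base frame: x ahead of the robot, y to its left, z up, the work surface at z = 0. Lengths are in m, angles in rad, forces in N, time in s.
With the tool pointing down it reaches from about 0.425 to 0.925 m from the base axis. Payload 6.8 kg.
Tool frame: the origin (TCP) lies on the centre line of the jaws, within the pads' length; the fingertips stand 25 mm ahead of it and the grasp point (between the pads) lies 6 mm ahead of it; z points along the fingers, x is the direction in which the jaws open and shut, and the axes are right-handed (so a half turn about z gives the same grasp; the last joint's range is limited). The gripper opens to 88 mm and grips with 3 to 60 N. Pads are 20 mm wide; open, the fingers measure 115 mm over their backs; the gripper's body (75 mm by 178 mm) begins 61 mm behind the grasp point.
Start: joints at [1.143, 0.477, 0.022, 1.555, -0.011, 1.109, -0.083], TCP at [0.212, -0.641, 0.248] pointing down, gripper open.
Joint ranges: [-2.96, 2.96], [-0.34, 2.1], [-1.41, 1.46], [0.24, 2.44], [-1.37, 4.51], [0.17, 1.92], [-2.96, 2.96]. Speed limits (rad/s): [2.39, 2.39, 3.14, 3.14, 3.14, 3.14, 3.14].

INTERFACE

Orientations are given as [roll, pitch, yaw] about the fixed x, y, z axes, in that order (R = Rz(yaw) Ry(pitch) Rx(roll)).
In Python, from station import robot gives the robot as it stands.
- The arm moves only by the shell command python3 -m creep 'ROWS'. ROWS is JSON, a list that holds one entry, the list of rows, each a list of 7 numbers: the shift along the tool's x, y, z in mm, then the turn, a rotation vector about the tool's x, y, z in rad, then the opening in per cent of the stroke, from 0 (shut) to 100 (fully open). In form: [[[dx, dy, dz, ax, ay, az, claw], ...]]. A call has 1 to 8 rows; each row shifts and turns the pose as measured when the row begins, along the tool's axes as they then stand; what a row does not reach is not made up. A row lasts 1/12 s, in which the tool goes at most 41.7 mm and 7.16 degrees, less where a joint would pass 70% of its speed; a pose out of reach is approached as far as the arm can. A call with a gripper value outside its range is refused whole. The fingers move at their own pace and stop on an object; the grip force is fixed at half the most. Time passes only in rows, so rows that do not move let the fingers close. It gives the time, the measured TCP pose, the force and the opening at its end, in the units of the state.
- robot.sense(): the state, without advancing time (a new reading comes with each control period).
- robot.read_camera(name): name is "scene" or "top"; returns a dict with "pixels" (420x560x3 uint8, red, green, blue), "z_map" (420x560 float32, m along the optical axis (not along the pixel's ray), 0 where there is no reading), "fx", "fy", "cx", "cy" (pixels), "cam_to_world" (4x4, takes a point from camera to world coordinates). Camera axes: x right, y down, z forward; pixel columns grow to the right and rows downward; lengths in m; the calibration is good to about 2 mm. A picture is of the moment at which its call begins.
- robot.hand_in(): hands the job in, once; it reports no verdict.
The state is a dict: "t": time; "joint_pos": joint angles; "joint_vel": joint speeds; "joint_efforts": joint torques, N m; "tool_pos": TCP position; "ee_rot": TCP orientation; "ft_force": force on the tool from outside, world axes, zero at the start; "moment": the same for the moment, N m; "gripper_width": opening from 0.0 (shut) to 1.0 (fully open).
Only numpy, scipy, OpenCV 4.12 (cv2) and the standard library are available. Lean on these libraries where they do the work, as an engineer would, in place of code of your own. Each camera call takes 0.05 s, during which the arm holds its last target.

## Working session

There is one attempt and no reset: what is moved stays moved. The work goes in short steps, Python scripts to look and compute and a shell command to move; the robot and the scene stay as the last step left them, time stands still between calls to the robot, and variables do not carry over. Pictures are saved under pics/ and viewed, and the job is handed in when it is done.

```bash
mkdir -p pics; ls; python3 - <<'E'
from station import robot
import cv2,numpy as np
s=robot.sense()
print({k:np.round(v,4).tolist() for k,v in s.items()})
for n in("scene","top"):
    c=robot.read_camera(n)
    cv2.imwrite(f"pics/{n}0.png",c["pixels"][:,:,::-1])
    np.savez(f"{n}0.npz",**c)
    print(n,c["fx"],c["fy"],c["cx"],c["cy"],np.round(c["cam_to_world"],4).tolist())
E
```

```text
pics
{'t': 0.0, 'joint_pos': [1.1429, 0.4778, 0.0223, 1.5565, -0.0115, 1.1093, -0.0831], 'joint_vel': [0.0005, -0.001, 0.0005, 0.0011, 0.0009, 0.0009, 0.0004], 'joint_efforts': [-0.0005, -58.2851, 1.5345, -27.2606, -0.0544, 0.017, 0.0001], 'tool_pos': [0.212, -0.6403, 0.2467], 'ee_rot': [3.1415, 0.0018, -1.251], 'ft_force': [0.6397, 0.0975, 0.3455], 'moment': [-0.0248, 0.0235, -0.0059], 'gripper_width': 1.0002}
scene 419.46464391003855 419.46464391003855 278.2140853907611 207.19826326793012 [[-0.6617, -0.6069, 0.4402, 0.0749], [-0.7495, 0.5211, -0.4083, 0.1746], [0.0184, -0.6001, -0.7997, 0.7773], [0.0, 0.0, 0.0, 1.0]]
top 472.01193026945464 472.01193026945464 288.1303167595256 207.02810914197292 [[-0.0528, -0.9736, 0.2222, 0.2439], [-0.9986, 0.0529, -0.0057, -0.1872], [-0.0062, -0.2222, -0.975, 1.2167], [0.0, 0.0, 0.0, 1.0]]
```

View pics/scene0.png

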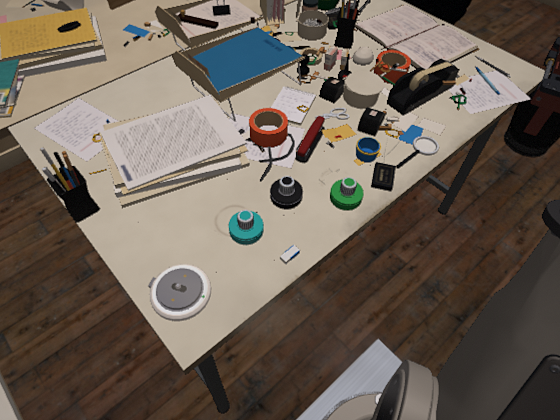

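View pics/top0.png

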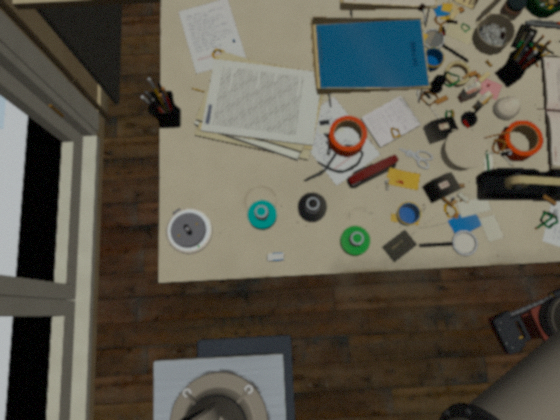

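The black dial is at scene (286,191) and top (312,207). The dock is at scene (180,290) and top (189,231). The green and turquoise ones are look-alikes. Next I zoom in.

```bash
python3 - <<'E'
import cv2,numpy as np
s=np.load("scene0.npz")["pixels"][:,:,::-1];t=np.load("top0.npz")["pixels"][:,:,::-1]
def z(a,u,v,h):return cv2.resize(a[v-h:v+h,u-h:u+h],(390,290+100),interpolation=cv2.INTER_CUBIC)
o=np.vstack([np.hstack([z(s,180,290,38),z(t,189,231,30)])])
cv2.imwrite("pics/z1.png",o)
cv2.imwrite("pics/z2.png",np.hstack([z(s,286,191,30),z(t,312,207,30)]))
E
```

```text
(no output)
```

View pics/z1.png

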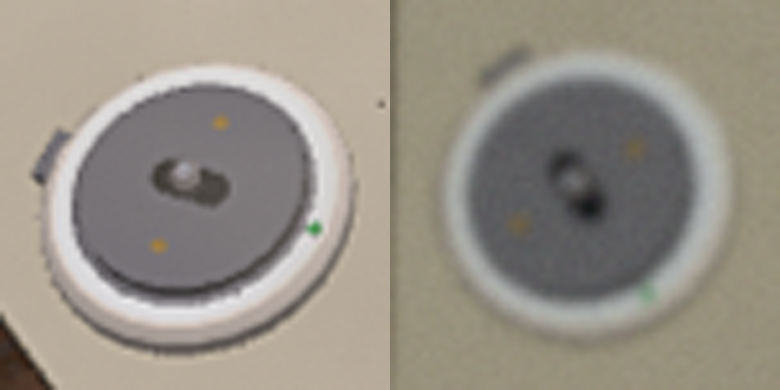

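View pics/z2.png

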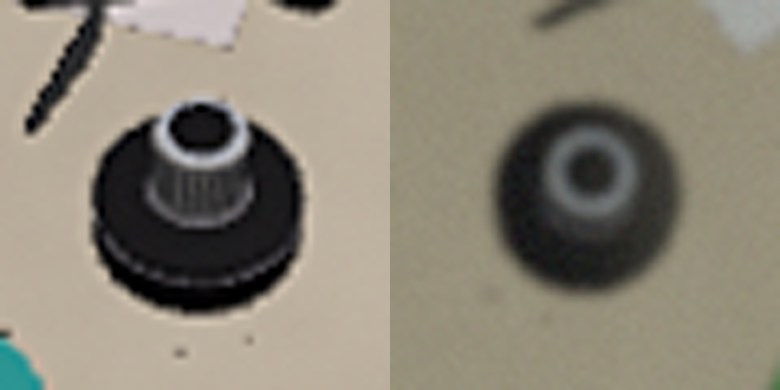

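```bash
cat > h.py <<'E'
import cv2,numpy as np
C={}
for n in("scene","top"):
    d=np.load(n+"0.npz"); C[n]={k:d[k] for k in d.files}
def ray(n,u,v):
    c=C[n];M=c["cam_to_world"];d=M[:3,:3]@np.array([(u-c["cx"])/c["fx"],(v-c["cy"])/c["fy"],1.]);return M[:3,3],d
def onz(n,p,z):
    o,d=ray(n,*p);return o+d*(z-o[2])/d[2]
def tri(p,q):
    o1,d1=ray("scene",*p);o2,d2=ray("top",*q);d1=d1/np.linalg.norm(d1);d2=d2/np.linalg.norm(d2)
    A=np.stack([d1,-d2],1);s=np.linalg.lstsq(A,o2-o1,rcond=None)[0]
    a,b=o1+s[0]*d1,o2+s[1]*d2;return (a+b)/2,np.linalg.norm(a-b)
E
python3 - <<'E'
from h import *
def comps(mask,roi,minA=3):
    x0,y0,x1,y1=roi;m=np.zeros(mask.shape,np.uint8);m[y0:y1,x0:x1]=mask[y0:y1,x0:x1]
    n,l,st,ce=cv2.connectedComponentsWithStats(m)
    return [(st[i].tolist(),ce[i].round(2).tolist(),l==i) for i in range(1,n) if st[i][4]>=minA]
S=C["scene"]["pixels"].astype(int);T=C["top"]["pixels"].astype(int)
def ell(m):
    c=max(cv2.findContours(m.astype(np.uint8),cv2.RETR_EXTERNAL,cv2.CHAIN_APPROX_NONE)[0],key=cv2.contourArea)
    return cv2.fitEllipse(cv2.convexHull(c))
R={}
for n,I,du,do in(("scene",S,(286,191),(180,290)),("top",T,(312,207),(189,231))):
    g=I.sum(2)/3;sat=I.max(2)-I.min(2)
    # puck dark outline
    u,v=du
    for s,ce,m in comps((g<75).astype(np.uint8),(u-24,v-24,u+24,v+24),100): print(n,"dark",s,ce,ell(m))
    rg=(g>(120 if n=="scene" else 75))&(sat<25) 
    for s,ce,m in comps(rg.astype(np.uint8),(u-9,v-17,u+9,v+5),8): print(n,"ring",s,ce,ell(m) if s[4]>15 else"")
    u,v=do;r=36
    for s,ce,m in comps((g>(185 if n=="scene" else 140)).astype(np.uint8),(u-r,v-r,u+r,v+r),100): print(n,"white",s,ce,ell(m))
    gr=(I[:,:,1]-np.maximum(I[:,:,0],I[:,:,2])>(25 if n=="scene" else 12))
    for s,ce,m in comps(gr.astype(np.uint8),(u-r,v-r,u+r,v+r),1): print(n,"lamp",s,ce)
    pl=(g<(150 if n=="scene" else 110))&(sat<28)
    for s,ce,m in comps(pl.astype(np.uint8),(u-26,v-26,u+26,v+26),300): print(n,"plate",s,ce,ell(m))
    sl=(g<(85 if n=="scene" else 68))
    for s,ce,m in comps(sl.astype(np.uint8),(u-14,v-14,u+14,v+14),5): print(n,"slot",s,ce,ell(m) if s[4]>8 else"")
    og=(I[:,:,0]-I[:,:,2]>(60 if n=="scene" else 30))
    for s,ce,m in comps(og.astype(np.uint8),(u-20,v-20,u+20,v+20),1): print(n,"orange",s,ce)
E
```

```text
scene dark [270, 179, 32, 30, 664] [285.55, 194.96] ((285.82452392578125, 193.0000457763672), (31.15739631652832, 33.08879089355469), 93.6541976928711)
scene ring [280, 175, 14, 12, 66] [286.48, 180.85] ((286.4443359375, 180.59747314453125), (11.532361030578613, 14.14876651763916), 90.71830749511719)
scene white [152, 264, 57, 52, 645] [180.72, 289.36] ((179.72288513183594, 289.5097351074219), (49.27980422973633, 58.85378646850586), 64.38313293457031)
scene lamp [202, 295, 3, 3, 5] [203.0, 296.0]
scene plate [156, 268, 47, 43, 1558] [179.11, 289.38] ((179.18212890625, 289.40728759765625), (41.3074951171875, 48.356658935546875), 63.86872863769531)
scene slot [172, 283, 14, 9, 57] [179.0, 287.6] ((178.27713012695312, 287.12872314453125), (7.33767557144165, 14.771666526794434), 105.76251983642578)
scene orange [184, 275, 2, 2, 4] [184.5, 275.5]
scene orange [172, 299, 2, 2, 4] [172.5, 299.5]
top dark [298, 193, 28, 29, 475] [311.14, 208.13] ((311.5135192871094, 206.93911743164062), (27.5917911529541, 28.508460998535156), 3.8672993183135986)
top ring [303, 191, 18, 5, 30] [311.77, 192.87
[... 664 characters left out ...]
758300781, 50.62331771850586), 173.8195037841797)
top lamp [197, 245, 3, 3, 6] [198.17, 245.83]
top plate [171, 214, 34, 33, 879] [187.99, 230.0] ((187.9991455078125, 230.02613830566406), (32.65774154663086, 34.025943756103516), 54.030006408691406)
top slot [184, 224, 4, 4, 9] [185.22, 225.44] ((185.0, 225.5), (1.954395055770874, 5.116672515869141), 58.28252410888672)
top slot [186, 230, 6, 5, 22] [189.0, 232.18] ((189.07254028320312, 232.1753387451172), (4.33488130569458, 5.739156723022461), 98.94144439697266)
top orange [196, 223, 1, 1, 1] [196.0, 223.0]
top orange [178, 235, 2, 1, 2] [178.5, 235.0]
top orange [208, 246, 1, 1, 1] [208.0, 246.0]
top orange [208, 250, 1, 1, 1] [208.0, 250.0]
```

```bash
python3 - <<'E'
from h import *
P=lambda l,r:print(l,np.round(r[0]*1000,1),"gap mm",round(r[1]*1000,1))
P("knob top",tri((286.45,180.7),(312.63,203.36)))
P("plate c",tri((179.18,289.4),(188.0,230.03)))
P("dots mid",tri((178.5,287.5),(187.25,229.2)))
P("dotA",tri((184.5,275.5),(196.2,222.8)));P("dotB",tri((172.5,299.5),(178.5,235)))
P("lamp",tri((203,296),(198.17,245.83)))
for n,p in(("scene",(286.45,180.7)),("top",(312.63,203.36))):print("knob z58",n,(onz(n,p,.058)*1000).round(1))
for n,p,q,l,sl in(("scene",(179.18,289.4),((184.5,275.5),(172.5,299.5)),(203,296),(178.28,287.13)),("top",(188,230.03),((196.2,222.8),(178.5,235)),(198.17,245.83),(187.3,229.2))):
    print(n,"plate c z23",(onz(n,p,.023)*1000).round(1),"dots",[(onz(n,a,.023)*1000).round(1) for a in q],"lamp16",(onz(n,l,.016)*1000).round(1),"slot",(onz(n,sl,.023)*1000).round(1))
# pin tip
for n,(u,v,h) in dict(scene=(179,287,6),top=(187,229,5)).items():
    g=C[n]["pixels"].sum(2)//3
    print(n,u-h,v-h);print(g[v-h:v+h+1,u-h:u+h+1])
E
```

```text
knob top [ 514.3 -256.    58.3] gap mm 0.4
plate c [471.   67.7  13.2] gap mm 0.7
dots mid [471.6  67.8  21. ] gap mm 1.4
dotA [486.9  44.4  20. ] gap mm 2.5
dotB [457.8  90.4  20.9] gap mm 1.2
lamp [427.7  41.1  16. ] gap mm 1.3
knob z58 scene [ 514.6 -256.1   58. ]
knob z58 top [ 514.2 -256.1   58. ]
scene plate c z23 [465.7  68.9  23. ] dots [array([484.2,  44.1,  23. ]), array([456.2,  90.3,  23. ])] lamp16 [427.1  40.7  16. ] slot [470.9  67.5  23. ]
top plate c z23 [469.5  65.9  23. ] dots [array([487.2,  44.7,  23. ]), array([457.8,  90.3,  23. ])] lamp16 [428.2  41.5  16. ] slot [471.7  67.7  23. ]
scene 173 281
[[121 122 123 122 121 121 121 122 122 121 122 122 122]
 [121 115 115 117 117 120 121 121 121 122 123 122 123]
 [104  78  81 102 127 133 126 125 123 124 124 124 122]
 [ 59  61  74 122 165 157 136 131 111 116 123 126 125]
 [ 64  69 104 149 156 151 138 118  69  78 104 115 118]
 [ 64  75 103 127 148 139 122 120  71  67  68  69  87]
 [ 62  69  87 109 111 115 121 113  74  71  73  71  73]
 [ 63  62  70  99 111 113 102  80  77  73  73  73  70]
 [ 88  88  73  70  78  79  79  74  69  72  73  71  71]
 [125 122 105  89  90  82  79  66  68  69  70  70  84]
 [121 121 124 125 122 112 109  89  78  79  74  85 111]
 [119 120 120 121 122 123 124 122 111 110 101 116 125]
 [119 119 120 119 120 120 121 122 124 124 125 124 123]]
top 182 224
[[ 89  85  73  68  67  72  82  91  94  92  92]
 [ 90  76  60  49  50  62  75  87  94  94  93]
 [ 87  70  53  48  63  68  75  83  90  89  93]
 [ 85  70  57  71  83  90  84  82  85  91  91]
 [ 89  74  70  84 102 103  94  85  75  87  90]
 [ 92  83  78  89  95 104  96  74  72  77  87]
 [ 93  89  82  79  82  82  74  59  55  68  83]
 [ 93  90  84  80  70  62  54  42  41  54  76]
 [ 94  94  90  85  66  50  37  26  33  50  73]
 [ 93  91  93  86  70  59  40  27  34  55  78]
 [ 94  92  93  90  83  72  58  50  56  66  82]]
```

```bash
python3 - <<'E'
from h import *
c=np.array([.4715,.0678]);e=np.array([np.cos(.55),np.sin(.55)]);f=np.array([-e[1],e[0]])
r=tri((177.4,284.6),(186.7,228.3));print(r)
for n,p in(("scene",(177.4,284.6)),("top",(186.7,228.3))):
    q=onz(n,p,.032)[:2];print(n,q,(q-c)@e,(q-c)@f)
# obstacles: depth-map heights between dial and dock
c0=C["top"];Z=c0["z_map"];v,u=np.mgrid[:420,:560]
X=np.stack([(u-c0["cx"])/c0["fx"]*Z,(v-c0["cy"])/c0["fy"]*Z,Z],-1)@c0["cam_to_world"][:3,:3].T+c0["cam_to_world"][:3,3]
ok=(Z>0)
def near(x,y,R):
    m=ok&(np.hypot(X[...,0]-x,X[...,1]-y)<R)&(X[...,2]>.008);return X[m]
for nm,x,y in(("dial",.514,-.256),("dock",.4715,.0678)):
    for ang in range(0,360,30):
        a=np.deg2rad(ang);q=near(x+.09*np.cos(a),y+.09*np.sin(a),.025)
        print(nm,ang,len(q),q[:,2].max().round(3) if len(q) else 0)
g=ok&(X[...,0]>.35)&(X[...,0]<.6)&(X[...,1]>-.3)&(X[...,1]<.12)
print(X[g][:,2].max())
E
```

```text
(array([0.47230098, 0.06719076, 0.03150167]), np.float64(0.0005591788073445508))
scene [0.47179921 0.06708917] -0.00011645942625658257 -0.0007623889246801236
top [0.47241496 0.06728496] 0.000510822811738291 -0.0009173204270345655
dial 0 4 0.011
dial 30 1 0.009
dial 60 0 0
dial 90 91 0.031
dial 120 5 0.026
dial 150 0 0
dial 180 0 0
dial 210 5 0.03
dial 240 18 0.033
dial 270 0 0
dial 300 0 0
dial 330 6 0.012
dock 0 0 0
dock 30 0 0
dock 60 0 0
dock 90 0 0
dock 120 0 0
dock 150 0 0
dock 180 0 0
dock 210 0 0
dock 240 0 0
dock 270 0 0
dock 300 0 0
dock 330 0 0
0.06480823236894029
```

The measurements agree: the knob top is at (514,-256,58) mm, the dock centre at (471.5,67.8), the dock yaw is about 0.55, and the pin tip shows near the slot's middle. I turn so that tool y lies along the slot, then travel.

```bash
cat > to.py <<'E'
import sys,numpy as np
from station import robot
from scipy.spatial.transform import Rotation as R
x,y,z=map(float,sys.argv[1:4]); yaw=float(sys.argv[4]) if len(sys.argv)>4 else -1.021
s=robot.sense();M=R.from_euler('xyz',s['ee_rot'])
T=R.from_euler('xyz',[np.pi,0,yaw])
print('t',round(s['t'],2),'tcp mm',np.round(np.array(s['tool_pos'])*1000,1),'rpy',np.round(s['ee_rot'],4),'F',np.round(s['ft_force'],1),'g',round(s['gripper_width'],3))
print('tool shift mm',np.round(M.inv().apply(np.array([x,y,z])-np.array(s['tool_pos'])*1000),1),'turn',np.round((M.inv()*T).as_rotvec(),4))
E
python3 -m creep '[[[0,0,0,0,0,-0.115,60],[0,0,0,0,0,-0.115,60]]]'; python3 to.py 514.4 -256.1 150
```

```text
t: 0.27
tool_pos: [0.212, -0.6397, 0.2456]
ee_rot: [-3.141, 0.004, -1.016]
ft_force: [-0.2, 0.6, 0.7]
gripper_width: 0.889
t 0.27 tcp mm [ 212.  -639.7  245.6] rpy [-3.1414  0.0038 -1.016 ] F [-0.2  0.6  0.7] g 0.889
tool shift mm [-166.4 -459.1   96.3] turn [-0.0002  0.0038  0.005 ]
```

```bash
python3 -m creep '[[[-13,-36,0,0,0,0,60],[-13,-36,0,0,0,0,60],[-13,-36,0,0,0,0,60],[-13,-36,5,0,0,0,60],[-13,-36,5,0,0,0,60],[-13,-36,5,0,0,0,60],[-13,-36,5,0,0,0,60],[-13,-36,5,0,0,0,60]]]'; python3 to.py 514.4 -256.1 150
```

```text
t: 0.93
tool_pos: [0.3973, -0.3977, 0.2161]
ee_rot: [3.135, 0.006, -1.029]
ft_force: [0.8, -0.3, -0.3]
gripper_width: 0.599
t 0.93 tcp mm [ 397.3 -397.7  216.1] rpy [ 3.135   0.0058 -1.0286] F [ 0.8 -0.3 -0.3] g 0.599
tool shift mm [ -60.5 -173.8   65.3] turn [ 0.0066  0.0058 -0.0076]
```

```bash
python3 -m creep '[[[-13,-36,12,0,0,0,60],[-13,-36,12,0,0,0,60],[-13,-36,12,0,0,0,60],[-13,-36,12,0,0,0,60],[-5,-15,8,0,0,0,60],[-2,-5,3,0,0,0,60],[0,0,0,0,0,0,60]]]'; python3 to.py 514.4 -256.1 100
```

```text
t: 1.52
tool_pos: [0.5147, -0.245, 0.1523]
ee_rot: [3.137, 0.01, -1.015]
ft_force: [0.5, -0.8, 0.1]
gripper_width: 0.602
t 1.52 tcp mm [ 514.7 -245.   152.3] rpy [ 3.1374  0.01   -1.0148] F [ 0.5 -0.8  0.1] g 0.602
tool shift mm [ 9.8  5.9 52.2] turn [0.0042 0.01   0.0062]
```

```bash
python3 -m creep '[[[5,3,0,0.004,0.01,0.006,60],[5,3,15,0,0,0,60],[0,0,15,0,0,0,60],[0,0,15,0,0,0,60],[0,0,5,0,0,0,60],[0,0,0,0,0,0,60]]]'; python3 to.py 514.4 -256.1 54
```

```text
t: 2.02
tool_pos: [0.5099, -0.2708, 0.1039]
ee_rot: [3.139, -0.01, -1.037]
ft_force: [0.2, -0.3, 0.6]
gripper_width: 0.602
t 2.02 tcp mm [ 509.9 -270.8  103.9] rpy [ 3.1395 -0.0099 -1.0365] F [ 0.2 -0.3  0.6] g 0.602
tool shift mm [-10.8 -11.4  49.8] turn [ 0.0022 -0.0099 -0.0155]
```

```bash
python3 -m creep '[[[0,0,0,0,0,0,60],[0,0,0,0,0,0,60],[0,0,0,0,0,0,60]]]'; python3 to.py 514.4 -256.1 54
```

```text
t: 2.27
tool_pos: [0.5087, -0.2749, 0.106]
ee_rot: [3.139, -0.013, -1.042]
ft_force: [0.3, 0.2, 0.3]
gripper_width: 0.602
t 2.27 tcp mm [ 508.7 -274.9  106. ] rpy [ 3.1393 -0.0128 -1.0421] F [0.3 0.2 0.3] g 0.602
tool shift mm [-14.  -14.5  51.8] turn [ 0.0024 -0.0127 -0.0211]
```

```bash
python3 -m creep '[[[-8,-9,0,0,-0.01,-0.015,60],[0,0,0,0,0,0,60],[0,0,0,0,0,0,60],[0,0,0,0,0,0,60]]]'; python3 to.py 514.4 -256.1 54
```

```text
t: 2.6
tool_pos: [0.5143, -0.2623, 0.1082]
ee_rot: [-3.141, -0.005, -1.025]
ft_force: [0.9, -0.1, 0.1]
gripper_width: 0.598
t 2.6 tcp mm [ 514.3 -262.3  108.2] rpy [-3.1415 -0.0046 -1.0249] F [ 0.9 -0.1  0.1] g 0.598
tool shift mm [-5.5 -3.3 54.2] turn [-0.0001 -0.0046 -0.0039]
```

```bash
python3 -m creep '[[[-5,-3,15,0,-0.004,-0.004,60],[0,0,15,0,0,0,60],[0,0,6,0,0,0,60],[0,0,1,0,0,0,60]]]'; python3 to.py 514.4 -256.1 54
```

```text
t: 2.93
tool_pos: [0.5163, -0.2561, 0.0717]
ee_rot: [-3.139, -0.004, -1.019]
ft_force: [0.3, -1.0, 0.2]
gripper_width: 0.603
t 2.93 tcp mm [ 516.3 -256.1   71.7] rpy [-3.1389 -0.0037 -1.0192] F [ 0.3 -1.   0.2] g 0.603
tool shift mm [-1.   1.6 17.7] turn [-0.0027 -0.0037  0.0018]
```

```bash
python3 -m creep '[[[-1,1.5,8,0,-0.004,0,60],[0,0,6,0,0,0,60],[0,0,3,0,0,0,60],[0,0,0.5,0,0,0,60]]]'; python3 to.py 514.4 -256.1 54
python3 - <<'E'
from station import robot
import cv2,numpy as np
a=robot.read_camera("scene")["pixels"];b=robot.read_camera("top")["pixels"]
f=lambda I,u,v,h:cv2.resize(I[v-h:v+h,u-h:u+h,::-1],(390,390),interpolation=cv2.INTER_CUBIC)
cv2.imwrite("pics/g1.png",np.hstack([f(a,286,185,50),f(b,312,207,40)]))
E
```

```text
t: 3.27
tool_pos: [0.5147, -0.2563, 0.0534]
ee_rot: [-3.139, 0.0, -1.019]
ft_force: [-0.5, -0.3, -0.6]
gripper_width: 0.604
t 3.27 tcp mm [ 514.7 -256.3   53.4] rpy [-3.1387e+00  1.0000e-04 -1.0193e+00] F [-0.5 -0.3 -0.6] g 0.604
tool shift mm [-0.4  0.1 -0.6] turn [-0.0029  0.0001  0.0017]
```

View pics/g1.png

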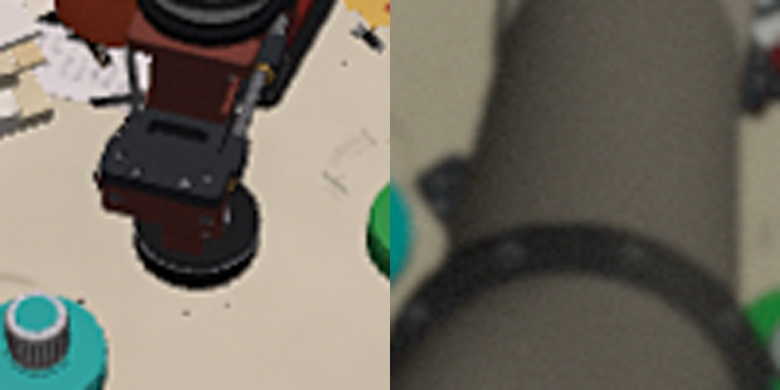

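The scene view (crop centre 286,185) shows the fingers straddling the knob above the black puck. The arm hides it in the top view. I close now.

```bash
python3 -m creep '[[[0,0,0,0,0,0,0],[0,0,0,0,0,0,0],[0,0,0,0,0,0,0],[0,0,0,0,0,0,0],[0,0,0,0,0,0,0]]]';python3 to.py 514.4 -256.1 54
```

```text
t: 3.78
tool_pos: [0.5155, -0.2567, 0.055]
ee_rot: [-3.137, -0.002, -1.019]
ft_force: [-0.0, 0.2, -1.2]
gripper_width: 0.381
t 3.78 tcp mm [ 515.5 -256.7   55. ] rpy [-3.1374e+00 -1.7000e-03 -1.0194e+00] F [-0.   0.2 -1.2] g 0.381
tool shift mm [-1.1  0.7  1. ] turn [-0.0042 -0.0017  0.0016]
```

```bash
python3 -m creep '[[[0,0,-10,0,0,0,0],[0,0,-20,0,0,0,0],[0,0,-20,0,0,0,0],[0,0,-15,0,0,0,0],[0,0,0,0,0,0,0],[0,0,0,0,0,0,0],[0,0,0,0,0,0,0],[0,0,0,0,0,0,0]]]';python3 to.py 471.8 67.5 120
python3 - <<'E'
from station import robot
import cv2,numpy as np
a=robot.read_camera("scene")["pixels"]
cv2.imwrite("pics/l1.png",a[:,:,::-1])
E
```

```text
t: 4.45
tool_pos: [0.5138, -0.2562, 0.1237]
ee_rot: [-3.139, 0.0, -1.019]
ft_force: [0.2, -0.0, -1.0]
gripper_width: 0.378
t 4.45 tcp mm [ 513.8 -256.2  123.7] rpy [-3.1390e+00  3.0000e-04 -1.0192e+00] F [ 0.2 -0.  -1. ] g 0.378
tool shift mm [-297.7 -133.9    4.1] turn [-0.0026  0.0003  0.0018]
```

View pics/l1.png

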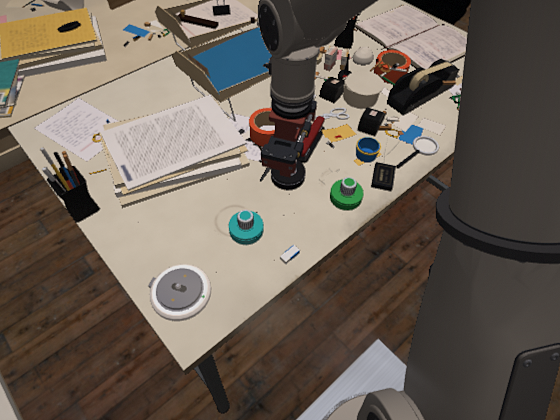

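The dial is held about 69 mm up, upright (scene 287,175). I carry it to the dock at that height, which clears the 58 mm turquoise look-alike.

```bash
python3 -m creep '[[[-15,-7,-4,0,0,0,0],[-32,-14,-2,0,0,0,0],[-32,-14,0,0,0,0,0],[-32,-14,0,0,0,0,0],[-32,-14,0,0,0,0,0],[-32,-14,0,0,0,0,0],[-32,-14,0,0,0,0,0],[-32,-14,0,0,0,0,0]]]';python3 to.py 471.8 67.5 120
```

```text
t: 5.17
tool_pos: [0.4745, 0.0022, 0.1231]
ee_rot: [3.135, 0.003, -1.037]
ft_force: [0.3, 0.0, -1.4]
gripper_width: 0.382
t 5.17 tcp mm [474.5   2.2 123.1] rpy [ 3.1347e+00  3.0000e-03 -1.0374e+00] F [ 0.3  0.  -1.4] g 0.382
tool shift mm [-57.6 -30.9   3.1] turn [ 0.0069  0.003  -0.0164]
```

```bash
python3 -m creep '[[[-26,-13,0,0.006,0,-0.015,0],[-15,-8,0,0,0,0,0],[-6,-3,0,0,0,0,0],[-1,-1,0,0,0,0,0],[0,0,0,0,0,0,0],[0,0,0,0,0,0,0]]]';python3 to.py 471.8 67.5 100
```

```text
t: 5.67
tool_pos: [0.467, 0.0659, 0.1201]
ee_rot: [3.136, 0.008, -1.009]
ft_force: [0.1, -0.6, -0.7]
gripper_width: 0.379
t 5.67 tcp mm [467.   65.9 120.1] rpy [ 3.1363  0.0081 -1.0092] F [ 0.1 -0.6 -0.7] g 0.379
tool shift mm [ 1.3 -5.  20.1] turn [0.0053 0.0081 0.0118]
```

```bash
python3 -m creep '[[[1,-5,8,0.005,0.008,0.01,0],[0,0,8,0,0,0,0],[0,0,5,0,0,0,0],[0,0,0,0,0,0,0],[0,0,0,0,0,0,0]]]';python3 to.py 471.8 67.5 92
python3 - <<'E'
from station import robot
import cv2,numpy as np
a=robot.read_camera("scene")["pixels"];b=robot.read_camera("top")["pixels"]
np.save("a1.npy",a)
f=lambda I,u,v,h:cv2.resize(I[v-h:v+h,u-h:u+h,::-1],(390,390),interpolation=cv2.INTER_CUBIC)
cv2.imwrite("pics/d1.png",np.hstack([f(a,180,270,50),f(b,189,231,40)]))
E
```

```text
t: 6.08
tool_pos: [0.4722, 0.0604, 0.097]
ee_rot: [3.138, -0.002, -1.03]
ft_force: [-0.6, 0.8, -0.4]
gripper_width: 0.38
t 6.08 tcp mm [472.2  60.4  97. ] rpy [ 3.1383e+00 -1.6000e-03 -1.0297e+00] F [-0.6  0.8 -0.4] g 0.38
tool shift mm [-6.3 -3.3  5. ] turn [ 0.0033 -0.0016 -0.0087]
```

View pics/d1.png

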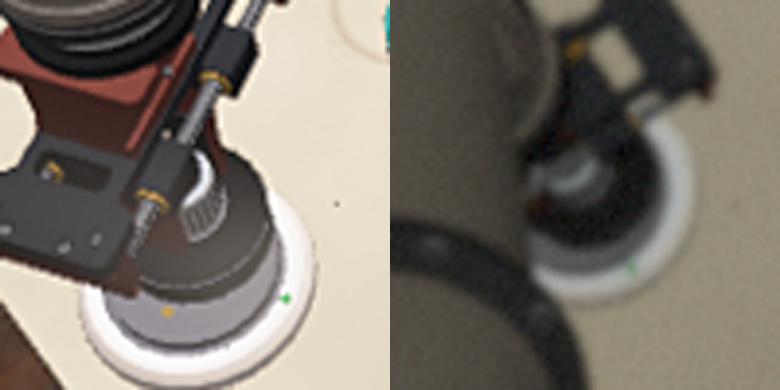

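The dial hangs upright over the dock, with the puck at scene crop (205,240). I correct sideways, then lower gently to contact.

```bash
python3 -m creep '[[[-6,-3,2,0.003,0,-0.008,0],[0,0,1,0,0,0,0],[0,0,1,0,0,0,0],[0,0,0,0,0,0,0]]]';python3 to.py 471.8 67.5 88
```

```text
t: 6.52
tool_pos: [0.4722, 0.0683, 0.0938]
ee_rot: [-3.139, -0.002, -1.02]
ft_force: [0.2, -0.6, -1.7]
gripper_width: 0.38
t 6.52 tcp mm [472.2  68.3  93.8] rpy [-3.1394e+00 -2.0000e-03 -1.0203e+00] F [ 0.2 -0.6 -1.7] g 0.38
tool shift mm [0.5 0.8 5.8] turn [-0.0022 -0.002   0.0007]
```

```bash
python3 -m creep '[[[0.5,0.8,2,0,0,0,0],[0,0,2,0,0,0,0],[0,0,1,0,0,0,0]]]';python3 to.py 471.8 67.5 88;python3 -m creep '[[[0,0,2,0,0,0,0],[0,0,1,0,0,0,0],[0,0,0.5,0,0,0,0]]]';python3 to.py 471.8 67.5 86
```

```text
t: 6.77
tool_pos: [0.472, 0.0678, 0.0888]
ee_rot: [-3.139, -0.002, -1.02]
ft_force: [-0.1, 0.5, -1.3]
gripper_width: 0.377
t 6.77 tcp mm [472.   67.8  88.8] rpy [-3.1386e+00 -2.3000e-03 -1.0195e+00] F [-0.1  0.5 -1.3] g 0.377
tool shift mm [0.1 0.3 0.8] turn [-0.003  -0.0023  0.0015]
t: 7.02
tool_pos: [0.4719, 0.0676, 0.0847]
ee_rot: [-3.139, -0.002, -1.02]
ft_force: [-0.8, -0.2, -1.7]
gripper_width: 0.382
t 7.02 tcp mm [471.9  67.6  84.7] rpy [-3.1390e+00 -2.3000e-03 -1.0198e+00] F [-0.8 -0.2 -1.7] g 0.382
tool shift mm [-0.   0.2 -1.3] turn [-0.0026 -0.0023  0.0012]
```

```bash
python3 -m creep '[[[0,0,2,0,0,0,0],[0,0,1,0,0,0,0],[0,0,0.5,0,0,0,0]]]';python3 -m creep '[[[0,0,1.5,0,0,0,0],[0,0,1,0,0,0,0],[0,0,0.5,0,0,0,0]]]'; python3 to.py 471.8 67.5 76
```

```text
t: 7.27
tool_pos: [0.4719, 0.0675, 0.0807]
ee_rot: [-3.139, -0.002, -1.02]
ft_force: [0.2, -0.4, -1.9]
gripper_width: 0.376
t: 7.52
tool_pos: [0.472, 0.0675, 0.0775]
ee_rot: [-3.139, -0.002, -1.02]
ft_force: [-0.5, -0.5, 1.2]
gripper_width: 0.383
t 7.52 tcp mm [472.   67.5  77.5] rpy [-3.1391e+00 -2.3000e-03 -1.0200e+00] F [-0.5 -0.5  1.2] g 0.383
tool shift mm [-0.1  0.2  1.5] turn [-0.0025 -0.0023  0.001 ]
```

There was no contact at the 33 mm tip height. Contact came at about 23 mm, so the dial is over the pin and on the plate, and the seen pin position was right. I hold briefly, then press.

```bash
python3 -m creep '[[[0,0,0.3,0,0,0,0],[0,0,0.3,0,0,0,0],[0,0,0.3,0,0,0,0],[0,0,0.3,0,0,0,0]]]'; python3 to.py 471.8 67.5 76;python3 -m creep '[[[0,0,1.5,0,0,0,0],[0,0,1.5,0,0,0,0]]]';python3 -m creep '[[[0,0,2,0,0,0,0],[0,0,2,0,0,0,0]]]'; python3 to.py 471.8 67.5 70
```

```text
t: 7.85
tool_pos: [0.472, 0.0675, 0.0767]
ee_rot: [-3.139, -0.003, -1.02]
ft_force: [-1.1, -1.1, 1.9]
gripper_width: 0.38
t 7.85 tcp mm [472.   67.5  76.7] rpy [-3.1391e+00 -2.5000e-03 -1.0201e+00] F [-1.1 -1.1  1.9] g 0.38
tool shift mm [-0.1  0.2  0.7] turn [-0.0024 -0.0025  0.0009]
t: 8.02
tool_pos: [0.4721, 0.0675, 0.0739]
ee_rot: [-3.139, -0.003, -1.02]
ft_force: [-2.2, -0.7, 3.9]
gripper_width: 0.382
t: 8.18
tool_pos: [0.4726, 0.0676, 0.0711]
ee_rot: [-3.139, -0.004, -1.02]
ft_force: [-10.5, -1.7, 43.7]
gripper_width: 0.38
t 8.18 tcp mm [472.6  67.6  71.1] rpy [-3.1386 -0.0035 -1.0203] F [-10.5  -1.7  43.7] g 0.38
tool shift mm [-0.3  0.7  1.1] turn [-0.003  -0.0035  0.0007]
```

Hard stop reached at 44 N, with about 5.6 mm of plate travel. I ease the push and check that it stays down.

```bash
python3 -m creep '[[[0,0,0.3,0,0,0,0]]]'; python3 -m creep '[[[0,0,0.3,0,0,0,0]]]'; python3 to.py 471.8 67.5 70
python3 - <<'E'
from station import robot
import cv2,numpy as np
a=robot.read_camera("scene")["pixels"];b=robot.read_camera("top")["pixels"]
f=lambda I,u,v,h:cv2.resize(I[v-h:v+h,u-h:u+h,::-1],(390,390),interpolation=cv2.INTER_CUBIC)
cv2.imwrite("pics/p1.png",np.hstack([f(a,180,280,50),f(b,189,231,40)]))
s=robot.sense();print(s['t'],s['tool_pos'],s['ft_force'])
E
python3 to.py 471.8 67.5 70
```

```text
t: 8.27
tool_pos: [0.4725, 0.0677, 0.0715]
ee_rot: [-3.139, -0.004, -1.02]
ft_force: [-4.0, -0.7, 4.5]
gripper_width: 0.378
t: 8.35
tool_pos: [0.4725, 0.0677, 0.0714]
ee_rot: [-3.139, -0.004, -1.02]
ft_force: [-1.9, -0.2, 5.3]
gripper_width: 0.377
t 8.35 tcp mm [472.5  67.7  71.4] rpy [-3.139  -0.0042 -1.02  ] F [-1.9 -0.2  5.3] g 0.377
tool shift mm [-0.2  0.7  1.4] turn [-0.0026 -0.0041  0.001 ]
8.45 [0.47250238 0.06771022 0.07136047] [-3.85340176 -1.48096688  7.99685109]
t 8.45 tcp mm [472.5  67.7  71.4] rpy [-3.139  -0.0041 -1.02  ] F [-3.9 -1.5  8. ] g 0.38
tool shift mm [-0.2  0.7  1.4] turn [-0.0026 -0.0041  0.001 ]
```

View pics/p1.png

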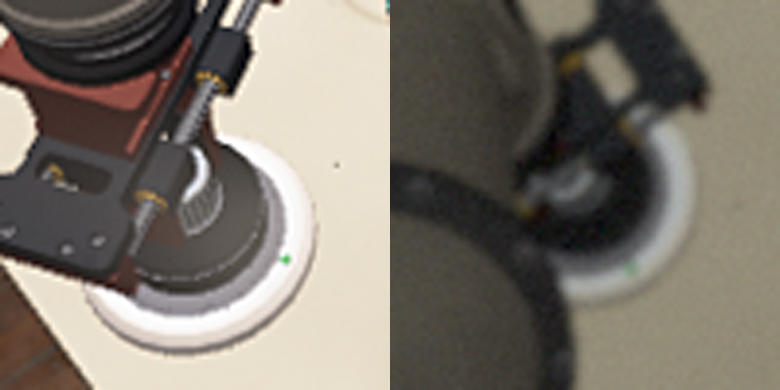

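Pressed: 8 N at the tool plus about 2 N of dial weight. I add a bit of push for margin and check that it is on the hard stop.

```bash
python3 -m creep '[[[0,0,0.8,0,0,0,0]]]'; python3 -m creep '[[[0,0,0.8,0,0,0,0]]]'; python3 - <<'E'
from station import robot
import numpy as np
for i in range(4):
    robot.read_camera("top")
    s=robot.sense();print(s['t'],np.round(s['tool_pos'],5),np.round(s['ft_force'],1),s['gripper_width'],np.abs(s['joint_vel']).max())
E
```

```text
t: 8.53
tool_pos: [0.4726, 0.0677, 0.0712]
ee_rot: [-3.139, -0.004, -1.02]
ft_force: [-6.6, -1.7, 22.6]
gripper_width: 0.378
t: 8.62
tool_pos: [0.4726, 0.0678, 0.0713]
ee_rot: [-3.139, -0.005, -1.02]
ft_force: [-6.7, -1.8, 20.5]
gripper_width: 0.382
8.6667 [0.47257 0.06776 0.07125] [-6.2 -1.4 16.9] 0.3814896551607688 0.002150698548984008
8.7167 [0.47257 0.06776 0.07125] [-6.4 -1.2 17.5] 0.37791149146391423 0.0019383050483183929
8.7667 [0.47257 0.06775 0.07128] [-6.9 -0.6 17.5] 0.3779002032770315 0.002329630186941782
8.8167 [0.47257 0.06776 0.07127] [-5.7 -1.4 17.4] 0.3781518942492101 0.0017454196080176987
```

```bash
python3 - <<'E'
from station import robot
import numpy as np
print(robot.hand_in())
s=robot.sense();print(s['t'],np.round(s['tool_pos'],4),np.round(s['ft_force'],1))
E
```

```text
the job is handed in; nothing more can be done
None
the job is handed in; nothing more can be done
```

I took the black dial by its knob, lifted it about 69 mm, set it on the dock over the pin, pressed it down and handed in while still holding it.

**The pin:** I did not have to slide along the slot. Both cameras showed the pin tip within about 1 mm of the slot's middle, so I lowered the dial straight there. It passed the 33 mm tip height without contact and touched down with its underside about 23 mm up, on the plate.

**Last checks before handing in:**
- **Height:** the underside was about 16 to 17 mm up. That assumes the dial did not slip in the grip, which I did not measure separately.
- **Push:** the upward force on the tool was steady at about 17.5 N, more than twice the 7.2 N that bottoms the plate. An extra 10 N moved the tool only about 0.1 mm, so it was against the hard stop.
- **Position:** the tool was within about 1.5 mm of the measured dock centre and upright within 0.005 rad.
- **Hold:** the opening was 0.38 (33.5 mm on the 34 mm knob), and the arm was at rest at 8.8 s.

**What was off:**
- **First press:** it briefly reached 44 N at the wrist before I eased it. The limits are 120 N at the wrist and 40 N for the arm or gripper body. Only the dial in the fingers was touching anything, so I don't expect the 40 N limit to apply, but I could not check that.
- **Side force:** about 6 N remained at the end.
- **Desk objects:** I made no final position check on the stapler, eraser and flat black box; no force reading suggested the arm touched them.

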